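Hold the microscope swing arm level over its post

TASK

The microscope's white swing arm is about to go back on the stand's upright post, but a pair of headphones has been left standing astride the post: hang the headphones by their headband over the steel rail and let go of them there. Then pick up the swing arm by its balance point, which lies nearer the ring end than the middle, and finish while holding it: still, level and right way up, with its clamp hole centred about 3 cm above the top of the post and nothing else carrying or touching it. Leave the phone, the roll of tape and the bottle where they are.

Things in the scene. Friction and masses are not known exactly. Their poses are not given: they have to be found in the camera images.
- stand: Grey fixed base plate of the microscope stand, 140 (x) by 200 (y) by 14 mm thick, with an upright steel post at its centre: 24 mm diameter, top 80 mm above the table, with a 40 mm collar at its foot up to 24 mm above the table. Origin: centre of the underside, on the post's axis. It does not move, but stands differently in each start.
- post_top (a point): Centre of the post's top face, 80 mm above the table.
- headphones: Loose black headphones (about 200 g) standing like an upside-down U on the base plate, an ear cup either side of the post. The U lies in the body's y-z plane; one looks through it along x. Origin: midway between the cups' flat bottoms. Cups 46 (x) by 24 by 52 mm high, 100 mm clear between them, 155 mm over all. At the top a blue headband pad to grip.
- crown_under (a point): Middle of the flat underside of the headphones' blue headband pad, which rests on the rail when they hang. The pad is a block 30 mm (x) by 56 mm (y) by 28 mm high, underside 105 mm and top 133 mm above the headphones' origin. Grip it from above across its 30 mm (x) width, fingertips no lower than its underside.
- rail: Fixed horizontal steel bar, 240 mm long along this body's y axis, 12 mm diameter, its axis 160 mm above the table, on two 16 mm posts at its ends (round feet 70 mm diameter). Origin: on the table under the middle of the bar. It stands differently in each start.
- rail_mid (a point): Middle of the bar, on its axis, 160 mm above the table. Axes as rail (y along the bar, x across it).
- swing_arm: Loose white cast arm (0.3 to 0.55 kg) lying flat on the table, right way up. Origin: at the underside, on the axis of its clamp hole; +x points along the arm to the ring, z up. Clamp sleeve: 38 mm outside, 28 mm through hole, 36 mm high. Ring: centre at x = 190 mm, 64 mm outside, 36 mm high, open middle. The whole reaches from x = -27 to 236 mm, knobs included.
- balance (a point): Balance point of the swing arm, 125 mm from the clamp hole towards the ring (33 mm short of the ring's edge), 22 mm above the underside, mid-width in the straight bar that joins sleeve and ring. The bar is 18 mm wide (y), from 12 to 32 mm above the underside: grip it from above across its width.
- phone: Bystander: black phone lying flat, 74 by 152 by 9 mm. Origin: centre of the underside.
- tape: Bystander: roll of grey tape lying flat, 80 mm diameter, 24 mm high. Origin: centre of the underside.
- bottle: Bystander: upright yellow bottle with a red cap, 48 mm diameter, 120 mm high. Origin: centre of the underside.
There are look-alikes about, which are no part of the job. There is more than one size of the headphones; the one meant has the size given above. There is more than one size of the stand; the job needs the larger.

How it is judged:
By the outcome, as a careful person would: the job done as asked, in the order asked, and still so for the second after the job is handed in, while the arm keeps its last pose, push and grip.
It also fails if it takes over 67 s, if anything falls off the work surface, if the arm or the gripper's body presses on something with over 40 N, if the wrist force passes 120 N, or if a joint passes its speed limit or range.

ROBOT

A 6-joint arm with a two-finger parallel gripper is mounted at the origin on the work surface. World frame = base frame: x ahead of the robot, y to its left, z up, the work surface at z = 0. Lengths are in m, angles in degrees, forces in N, time in s.
With the tool pointing down it reaches from about 0.375 to 0.9 m from the base axis. Payload 3.1 kg.
Tool frame: the origin (TCP) lies between the finger pads; the fingertips stand 11 mm ahead of it and the grasp point (between the pads) lies 8 mm behind it; z points along the fingers, y is the direction in which the jaws open and shut (so a half turn about z gives the same grasp; the last joint's range is limited). The gripper opens to 87 mm and grips with 3 to 60 N. Pads are 19 mm wide; open, the fingers measure 117 mm over their backs; the gripper's body (75 mm by 190 mm) begins 51 mm behind the grasp point.
Start: joints at [-10.227, 30.224, 82.088, -0, 67.689, -10.227], TCP at [0.625, 0, 0.234] pointing down, gripper open.
Joint ranges: [-176.69, 176.69], [-43.24, 126.21], [12.49, 139.97], [-82, 262], [0, 151.66], [-163.58, 163.58]. Speed limits (degrees/s): [159.86, 159.86, 180, 180, 180, 180].

INTERFACE

Orientations are given as a 3x3 rotation matrix whose columns are the frame's x, y, z axes.
In Python, from rig import bot, vision gives the robot as it stands. The module is installed in compiled form; this text tells all that it offers.
- The arm moves only by the tool jog_arm, never from a script. Its argument "rows" is a list of rows, each an object with "dp": the shift along the tool's x, y, z in mm, a list of three; "turn": the turn, a rotation vector about the tool's x, y, z in degrees, a list of three; "grip": the opening, from 0 (shut) to 1 (fully open). A call has 1 to 10 rows; each row is the pose to reach, as a shift and turn from the pose commanded when the call began, along the tool's axes at that moment; what a row does not reach only later rows make up. A row lasts 1/10 s, in which the tool goes at most 50 mm and 8.59 degrees, less where a joint would pass 70% of its speed; a pose out of reach is approached as far as the arm can. A call with a gripper value outside its range is refused whole. The fingers move at their own pace and stop on an object; the grip force is fixed at half the most. Time passes only in rows, so rows that repeat a pose let the fingers close. It gives the time, the measured TCP pose, the force and the opening at its end, in the units of the state.
- bot.read_state(): the state, without advancing time (a new reading comes with each control period).
- vision.capture(name): name is "scene" or "side" or "wrist"; returns (picture, depth): 400x640x3 uint8, red, green, blue; 400x640 float32, m along the optical axis (not along the pixel's ray), 0 where there is no reading.
- vision.camera_info(name): a dict with "vertical_fov" (degrees; the focal length in pixels is half the picture's height over the tangent of half this angle, whatever the lens; pixels are square), "cx", "cy" (the principal point, pixels), "position" and "rotation" of the camera in the world. Camera axes: x right, y down, z forward; pixel columns grow to the right and rows downward; lengths in m; the calibration is good to about 2 mm. A picture is of the moment at which its call begins: read the wrist's pose just before it. camera_info takes no time and is no camera call; for the wrist camera it gives the pose at the moment of the call.
- bot.hand_in(): hands the job in, once; it reports no verdict.
The state is a dict: "time_s": time; "joint_positions": joint angles; "qvel": joint speeds; "tau": joint torques, N m; "position": TCP position; "tcp_rot": TCP orientation; "force": force on the tool from outside, world axes, zero at the start; "moment": the same for the moment, N m; "opening": opening from 0.0 (shut) to 1.0 (fully open).
Only numpy, scipy, OpenCV 4.12 (cv2) and the standard library are available. Lean on these libraries where they do the work, as an engineer would, in place of code of your own. Each camera call takes 0.05 s, during which the arm holds its last target.

## Working session

There is one attempt and no reset: what is moved stays moved. The work goes in short steps, Python scripts to look and compute and a tool call to move; the robot and the scene stay as the last step left them, time stands still between calls to the robot, and variables do not carry over. Pictures are saved under pics/ and viewed, and the job is handed in when it is done.

Besides the shell and the picture viewer there is one more tool, called after "Request:" by a JSON object that holds its "api" and its "payload". jog_arm: Moves the arm, as the interface text tells. Its arguments: {"type":"object","properties":{"rows":{"type":"array"}},"required":["rows"]}

```bash
mkdir -p pics
cat > h.py <<'E'
import numpy as np, cv2
from rig import bot, vision
def cap(name,tag):
    info=vision.camera_info(name); im,d=vision.capture(name)
    cv2.imwrite(f'pics/{tag}.png',im[:,:,::-1]); np.savez(f'{tag}.npz',im=im,d=d,R=info['rotation'],p=info['position'],f=200/np.tan(np.radians(info['vertical_fov'])/2),c=[info['cx'],info['cy']])
    return im,d
def load(tag):
    return np.load(f'{tag}.npz')
def world(z):
    d=z['d'];v,u=np.mgrid[:400,:640]
    P=np.stack([(u-z['c'][0])/z['f']*d,(v-z['c'][1])/z['f']*d,d],-1)
    W=P@z['R'].T+z['p']; W[d==0]=np.nan
    return W
E
python3 - <<'E'
from h import *
for n in ['scene','side','wrist']:
    i=vision.camera_info(n);print(n,i)
    cap(n,n+'0')
print(bot.read_state())
E
```

```text
scene {'vertical_fov': 51.974081812144696, 'cx': 321.0444137395266, 'cy': 201.8424744029596, 'position': array([1.09920354, 0.49677994, 1.11682171]), 'rotation': array([[-0.6437919 ,  0.58852746, -0.48904747],
       [ 0.76517534,  0.48993868, -0.41769222],
       [-0.00622007, -0.64311393, -0.76574525]])}
side {'vertical_fov': 55.32974279656638, 'cx': 325.4116523729271, 'cy': 205.7346486791431, 'position': array([ 0.03501104, -0.54381253,  0.97049243]), 'rotation': array([[ 0.76871539, -0.50409336,  0.39365788],
       [-0.63957765, -0.60187345,  0.47821416],
       [-0.00413235, -0.61938536, -0.78507623]])}
wrist {'vertical_fov': 66.85796297203026, 'cx': 322.33809973763016, 'cy': 196.30784154987333, 'position': array([0.6242339 , 0.07732583, 0.38471745]), 'rotation': array([[ 9.99999516e-01,  6.24947861e-04, -7.59774364e-04],
       [ 3.83536555e-04, -9.58854654e-01, -2.83897176e-01],
       [-9.05934117e-04,  2.83896747e-01, -9.58854429e-01]])}
{'time_s': 0.15, 'joint_positions': array([-1.02261932e+01,  3.02678853e+01,  8.21386969e+01, -1.91257924e-03,
        6.76899281e+01, -1.02271260e+01]), 'qvel': array([ 0.07438684, -0.18938847, -0.20056986, -0.00622584, -0.0263157 ,
        0.03753976]), 'tau': array([ 9.14956272e-04, -4.40429199e+01, -1.76841742e+01,  6.33679633e-02,
        5.52540855e-02, -1.06930895e-04]), 'position': array([6.24459778e-01, 1.29715630e-04, 2.32788628e-01]), 'tcp_rot': array([[-2.87543320e-05,  9.99998617e-01, -1.66314642e-03],
       [ 9.99999963e-01,  2.92011785e-05,  2.68651761e-04],
       [ 2.68699956e-04, -1.66313863e-03, -9.99998581e-01]]), 'force': array([ 0.51917835,  0.70032284, -0.94414222]), 'moment': array([0.04494855, 0.0057443 , 0.04497356]), 'opening': 0.9983350302144615}
```

View pics/scene0.png

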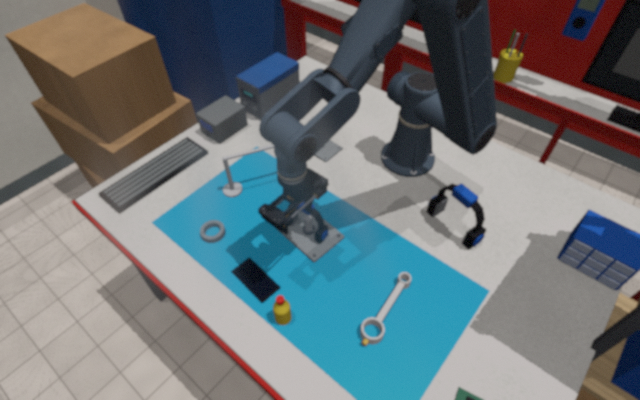

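View pics/side0.png

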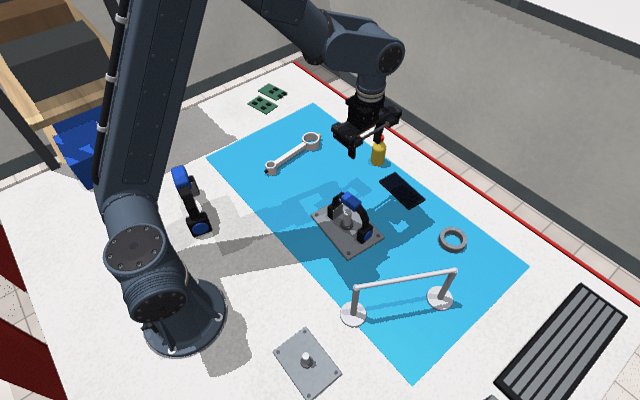

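View pics/wrist0.png

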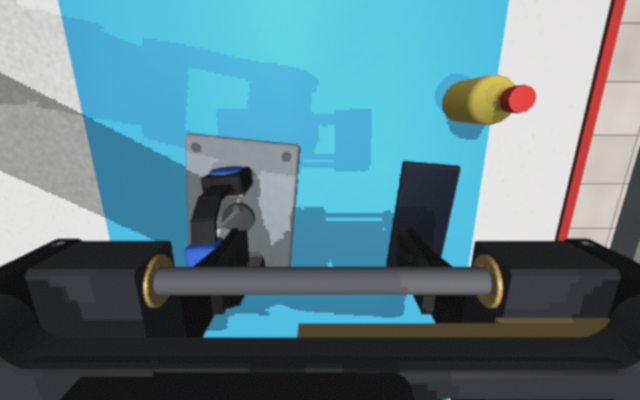

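The side view shows the headphones on a stand with the blue pad near (350,202). The rail is at (405,280), the swing arm at (293,155), a decoy stand at (307,362) and decoy headphones at (190,200). I'll measure from the depth images next.

```bash
python3 - <<'E'
from h import *
z=load('side0');W=world(z);im=z['im'];hsv=cv2.cvtColor(im,cv2.COLOR_RGB2HSV)
np.set_printoptions(precision=4,suppress=True)
X,Y,Z=W[...,0],W[...,1],W[...,2]
# table check
print('table z', np.nanmedian(Z[120:140,270:290]), np.nanmedian(Z[340:350,400:410]))
def blob(mask,name,minA=15):
    n,l,s,c=cv2.connectedComponentsWithStats(mask.astype(np.uint8))
    for i in range(1,n):
        if s[i,4]>=minA:
            p=W[l==i]; print(name,c[i],s[i,4],'med',np.nanmedian(p,0),'lo',np.nanpercentile(p,2,0),'hi',np.nanpercentile(p,98,0))
h,s_,v=hsv[...,0],hsv[...,1],hsv[...,2]
blue=(h>105)&(h<125)&(s_>150)&(v>60)
roi=np.zeros_like(blue);roi[150:260,300:420]=1;roi[150:250,160:230]=1
blob(blue&roi,'blue')
# rail: points z 0.13..0.18 in region
R=np.zeros_like(roi);R[255:330,335:470]=1
m=R&(Z>0.145)&(Z<0.18)&(Z>0); blob(m,'rail')
p=W[m]; c=p.mean(0);u=np.linalg.svd(p-c,full_matrices=False)[2][0];t=(p-c)@u;print('rail axis',u,t.min(),t.max(),c+u*(t.min()+t.max())/2)
# feet
# swing arm
R=np.zeros_like(roi);R[120:185,255:330]=1
m=R&(Z>0.006)&(s_<70); blob(m,'arm')
m2=R&(Z>0.022)&(s_<90)
p=W[m];c=p[:,:2].mean(0);u=np.linalg.svd(p[:,:2]-c,full_matrices=False)[2][0];print('arm axis',u,np.degrees(np.arctan2(u[1],u[0])),c, ((p[:,:2]-c)@u).min(),((p[:,:2]-c)@u).max())
# stand
R=np.zeros_like(roi);R[195:265,305:390]=1
m=R&(abs(Z-0.014)<0.005)&(s_<60); blob(m,'plate')
R=np.zeros_like(roi);R[310:399,270:350]=1
m=R&(Z>0.006)&(s_<60); blob(m,'plate2')
E
python3 - <<'E'
import cv2
for n,(x,y,w,hh) in {'side0':(290,170,180,160)}.items():
    i=cv2.imread(f'pics/{n}.png')[y:y+hh,x:x+w];cv2.imwrite('pics/cropA.png',cv2.resize(i,None,fx=4,fy=3.75,interpolation=cv2.INTER_CUBIC)[:600])
i=cv2.imread('pics/side0.png')[120:190,250:340];cv2.imwrite('pics/cropB.png',cv2.resize(i,None,fx=8,fy=8,interpolation=cv2.INTER_CUBIC))
E
```

```text
table z 0.001081534313140009 0.0009635092460516526
blue [179.9461 176.8283] 297 med [0.1854 0.2841 0.1762] lo [0.1629 0.2569 0.156 ] hi [0.2066 0.3268 0.1797]
blue [349.9732 200.6696] 224 med [ 0.512  -0.0701  0.1453] lo [ 0.5033 -0.0944  0.1255] hi [ 0.5301 -0.0423  0.1496]
blue [199.6712 227.9178] 146 med [0.1606 0.1983 0.04  ] lo [0.1408 0.1922 0.0174] hi [0.1816 0.2045 0.0623]
blue [367.6939 234.898 ] 49 med [ 0.5234 -0.1434  0.0486] lo [ 0.5086 -0.1445  0.0285] hi [ 0.5385 -0.1395  0.0622]
rail [404.1956 278.4813] 588 med [ 0.4422 -0.337   0.1649] lo [ 0.337  -0.4013  0.1499] hi [ 0.5528 -0.2782  0.1686]
rail axis [-0.8739  0.4861 -0.0023] -0.13182861384795377 0.12302124156840796 [ 0.4466 -0.3399  0.1639]
arm [293.3799 151.6039] 558 med [0.586  0.29   0.0286] lo [0.4585 0.2681 0.0078] hi [0.6915 0.3309 0.0378]
arm axis [-0.9933 -0.1154] -173.37426839130714 [0.5802 0.2929] -0.1286093102259127 0.12899298101741746
plate [345.1224 232.1726] 1512 med [ 0.4877 -0.0815  0.0143] lo [ 0.4438 -0.1587  0.0102] hi [0.5719 0.0356 0.018 ]
plate2 [345.1654 316.252 ] 127 med [ 0.3206 -0.2734  0.0106] lo [ 0.3089 -0.2954  0.007 ] hi [ 0.3371 -0.2559  0.0143]
plate2 [306.8027 363.2744] 2671 med [ 0.1703 -0.3056  0.011 ] lo [ 0.1232 -0.3709  0.0075] hi [ 0.2221 -0.2292  0.0512]
```

View pics/cropA.png

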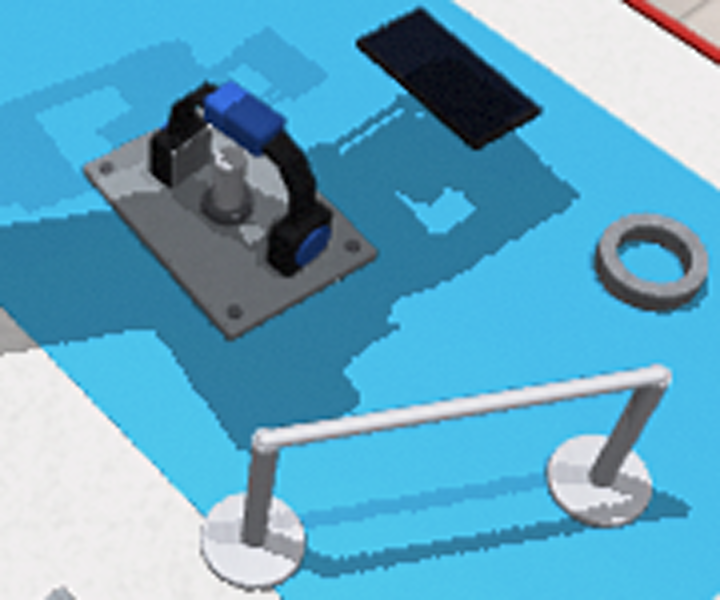

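View pics/cropB.png

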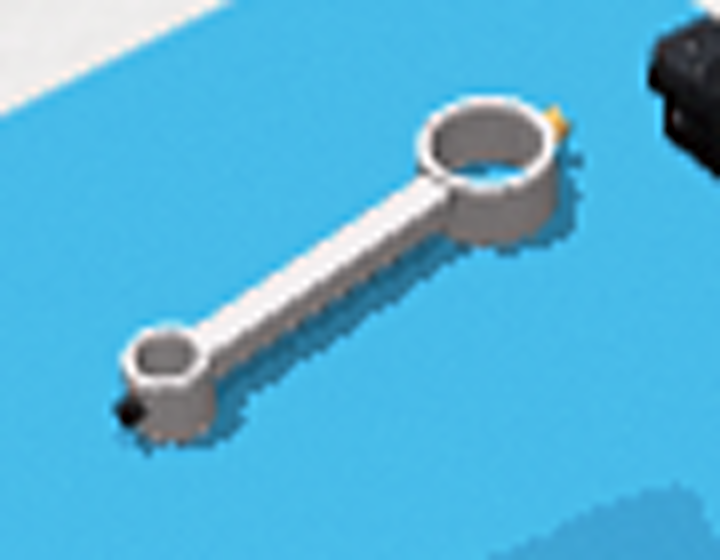

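Run:
```python
from h import *
np.set_printoptions(precision=4,suppress=True)
z=load('side0');W=world(z);im=z['im'];hsv=cv2.cvtColor(im,cv2.COLOR_RGB2HSV)
h,s,v=[hsv[...,i] for i in range(3)]
Z=W[...,2]
m=(h>105)&(h<125)&(s>150)&(Z>0.143)&(Z<.16);m[:150]=0;m[:,:320]=0
p=W[m];print(m.sum(),np.median(p[:,2]),cv2.minAreaRect((p[:,:2]*1000).astype(np.float32)))
m=(h>105)&(h<125)&(s>150)&(Z>0.16)&(Z<.2);m[:150]=0;m[:,250:]=0
p=W[m];print('decoy',m.sum(),np.median(p[:,2]),cv2.minAreaRect((p[:,:2]*1000).astype(np.float32)))
# post top
m=(Z>0.074)&(Z<0.088)&(s<60);m[:200]=0;m[240:]=0;m[:,:330]=0;m[:,370:]=0
p=W[m];print('posttop',m.sum(),np.median(p,0),p.min(0),p.max(0))
m=(Z>0.03)&(Z<0.075)&(s<60);m[:190]=0;m[240:]=0;m[:,:330]=0;m[:,360:]=0
p=W[m];print('post',m.sum(),np.median(p,0),p.min(0),p.max(0))
# plate rect
m=(abs(Z-0.0145)<0.004)&(s<60);m[:195]=0;m[265:]=0;m[:,:305]=0;m[:,390:]=0
p=W[m];print('plate',cv2.minAreaRect((p[:,:2]*1000).astype(np.float32)))
# arm top faces
m=(Z>0.033)&(Z<0.045)&(s<60);m[:120]=0;m[185:]=0;m[:,:255]=0;m[:,325:]=0
n,l,st,c=cv2.connectedComponentsWithStats(m.astype(np.uint8))
for i in range(1,n):
    if st[i,4]>10:
        p=W[l==i];print('armtop',c[i],st[i,4],np.median(p[:,2]),cv2.minEnclosingCircle((p[:,:2]*1000).astype(np.float32)),p[:,:2].mean(0))
m=(h>15)&(h<35)&(s>120);
n,l,st,c=cv2.connectedComponentsWithStats(m.astype(np.uint8))
for i in range(1,n):
    if st[i,4]>10: print('yel',c[i],st[i,4],np.nanmedian(W[l==i],0))
```

```text
147 0.14690448445074822 ((518.2161254882812, -67.88318634033203), (25.760738372802734, 55.87362289428711), 4.274819850921631)
decoy 288 0.17628393695780342 ((187.09153747558594, 292.74700927734375), (72.62769317626953, 38.74527359008789), 76.40159606933594)
posttop 70 [ 0.5165 -0.0621  0.08  ] [ 0.5052 -0.1315  0.0742] [ 0.5354 -0.0074  0.0867]
post 233 [ 0.5078 -0.0191  0.057 ] [ 0.4923 -0.129   0.0301] [ 0.5359 -0.0003  0.0746]
plate ((515.6204223632812, -60.38721466064453), (198.60385131835938, 139.49203491210938), 84.4729995727539)
armtop [309.1719 138.125 ] 64 0.034990796221804565 ((657.8946533203125, 305.36505126953125), 36.86766052246094) [0.6589 0.3043]
armtop [266.8125 164.4375] 16 0.036198175719652725 ((470.03717041015625, 289.301513671875), 17.079389572143555) [0.465  0.2918]
armtop [275.  163.6] 15 0.03598774392133597 ((488.35162353515625, 273.1641845703125), 18.996000289916992) [0.4887 0.2771]
yel [377.8643 153.4679] 280 [0.7756 0.0716 0.0585]
```

Request:
{"api": "jog_arm", "payload": {"rows": [{"dp": [-40, -40, -20], "turn": [0, 0, 0], "grip": 1}, {"dp": [-80, -80, -40], "turn": [0, 0, 0], "grip": 1}, {"dp": [-130, -110, -60], "turn": [0, 0, 0], "grip": 1}, {"dp": [-160, -110, -80], "turn": [0, 0, 0], "grip": 1}, {"dp": [-170, -110, -80], "turn": [0, 0, 0], "grip": 1}, {"dp": [-170, -110, -80], "turn": [0, 0, 0], "grip": 1}, {"dp": [-170, -110, -80], "turn": [0, 0, 0], "grip": 1}]}}

```text
time_s: 0.85
position: [0.5146, -0.1698, 0.3132]
tcp_rot: [[0.001, 1.0, -0.001], [1.0, -0.001, 0.001], [0.001, -0.001, -1.0]]
force: [0.4, 0.2, -0.3]
opening: 0.999
```

Run:
```python
from h import *
cap('wrist','wrist1');cap('scene','scene1')
```

```text
(no output)
```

View pics/wrist1.png

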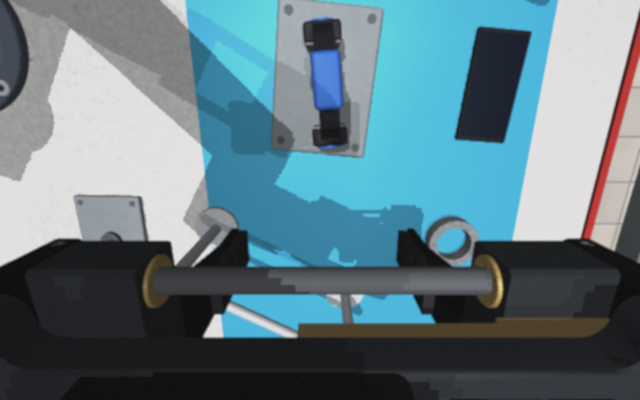

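View pics/scene1.png

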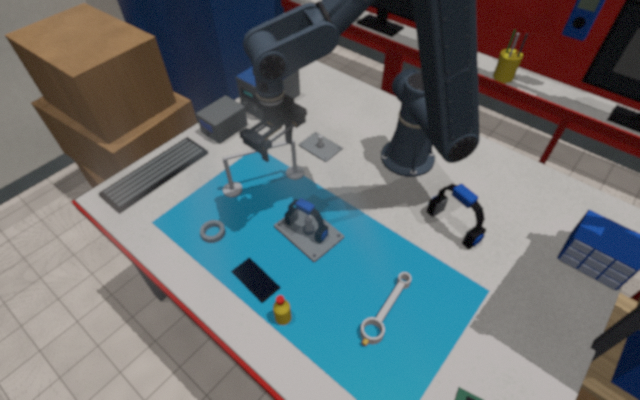

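The wrist view shows the blue pad at (327,78) and the plate around it. The scene view shows the arm's ring at (372,328) and its sleeve at (404,279), and the rail from (230,160) to (290,140).

```bash
cat > m.py <<'E'
from h import *
np.set_printoptions(precision=4,suppress=True)
def ray(z,uv,h):
    uv=np.atleast_2d(uv).astype(float)
    d=np.c_[(uv-z['c'])/z['f'],np.ones(len(uv))]@z['R'].T
    return (z['p']+d*((h-z['p'][2])/d[:,2])[:,None])
def hsvof(z):
    x=cv2.cvtColor(z['im'],cv2.COLOR_RGB2HSV); return x[...,0],x[...,1],x[...,2]
E
python3 - <<'E'
from m import *
z=load('wrist1');W=world(z);h,s,v=hsvof(z);Z=W[...,2]
m=(h>105)&(h<125)&(s>120)&(Z>0.135)&(Z<.16);m[:40]=0;m[115:]=0
uv=np.argwhere(m)[:,::-1];p=ray(z,uv,0.147)
print('wr pad',m.sum(),np.median(Z[m]),cv2.minAreaRect((p[:,:2]*1000).astype(np.float32)))
m=(abs(Z-0.014)<0.005)&(s<60);m[165:]=0;m[:,:265]=0;m[:,390:]=0
uv=np.argwhere(m)[:,::-1];p=ray(z,uv,0.014)
print('wr plate',m.sum(),np.median(Z[m]),cv2.minAreaRect((p[:,:2]*1000).astype(np.float32)))
cv2.imwrite('pics/plm.png',m.astype(np.uint8)*255)
z=load('scene1');W=world(z);h,s,v=hsvof(z);Z=W[...,2]
m=(h>105)&(h<125)&(s>120)&(Z>0.142)&(Z<.16);m[:195]=0;m[:,:280]=0;m[:,340:]=0
p=W[m];print('sc pad',m.sum(),np.median(p[:,2]),cv2.minAreaRect((p[:,:2]*1000).astype(np.float32)))
m=(abs(Z-0.014)<0.005)&(s<60);m[:190]=0;m[265:]=0;m[:,:265]=0;m[:,350:]=0
p=W[m];print('sc plate',m.sum(),np.median(p[:,2]),cv2.minAreaRect((p[:,:2]*1000).astype(np.float32)))
m=(Z>0.146)&(Z<0.18)&(s<60);m[:135]=0;m[180:]=0;m[:,:215]=0;m[:,305:]=0
p=W[m];c=p.mean(0);u=np.linalg.svd(p-c,full_matrices=False)[2][0];t=(p-c)@u;print('sc rail',m.sum(),u,t.min(),t.max(),c+u*(t.min()+t.max())/2)
m=(Z>0.033)&(Z<0.045)&(s<60);m[:260]=0;m[350:]=0;m[:,:340]=0;m[:,420:]=0
n,l,st,c=cv2.connectedComponentsWithStats(m.astype(np.uint8))
for i in range(1,n):
    if st[i,4]>10:
        p=W[l==i];print('armtop',c[i],st[i,4],np.median(p[:,2]),cv2.minEnclosingCircle((p[:,:2]*1000).astype(np.float32)),p[:,:2].mean(0))
z=load('side0');W=world(z);h,s,v=hsvof(z);Z=W[...,2]
m=(Z>0.15)&(Z<0.175)&(s<70);m[:255]=0;m[330:]=0;m[:,:335]=0;m[:,470:]=0
p=W[m];c=p.mean(0);u=np.linalg.svd(p-c,full_matrices=False)[2][0];t=(p-c)@u;print('side rail',m.sum(),u,t.min(),t.max(),c+u*(t.min()+t.max())/2)
E
```

```text
wr pad 1721 0.14758376382319438 ((518.7422485351562, -67.7239990234375), (28.464319229125977, 56.60554885864258), 4.942368030548096)
wr plate 10613 0.014892336469961187 ((516.2449951171875, -59.55455017089844), (197.11634826660156, 137.08273315429688), 84.3324203491211)
sc pad 131 0.14805514833155475 ((518.744140625, -66.19669342041016), (28.531721115112305, 56.96576690673828), 3.9331905841827393)
sc plate 1198 0.015434035697005077 ((517.7587890625, -56.28709411621094), (197.0471954345703, 135.39300537109375), 84.18569946289062)
sc rail 206 [ 0.8732 -0.4874  0.0045] -0.14681891975256348 0.10810341705915695 [ 0.4459 -0.3346  0.1632]
armtop [401.2054 283.25  ] 112 0.03561096697364641 ((502.14044189453125, 293.38311767578125), 47.176292419433594) [0.4971 0.2901]
armtop [389.3636 300.    ] 11 0.03388817307053227 ((563.7164306640625, 293.70050048828125), 10.853322982788086) [0.5636 0.2932]
armtop [376.2266 322.6404] 203 0.03586495167595771 ((624.0841064453125, 305.67138671875), 69.92976379394531) [0.6437 0.3038]
side rail 524 [-0.873   0.4878 -0.0016] -0.13232329696711465 0.12252368513428946 [ 0.4465 -0.34    0.1644]
```

View pics/plm.png

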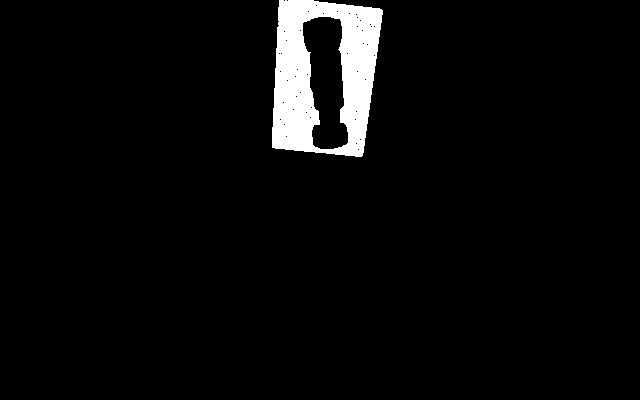

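Request:
{"api": "jog_arm", "payload": {"rows": [{"dp": [30, 2, 20], "turn": [0, 0, -2], "grip": 1}, {"dp": [65, 3, 50], "turn": [0, 0, -4.7], "grip": 1}, {"dp": [90, 4, 80], "turn": [0, 0, -4.7], "grip": 1}, {"dp": [103, 4, 105], "turn": [0, 0, -4.7], "grip": 1}, {"dp": [103, 4, 115], "turn": [0, 0, -4.7], "grip": 1}, {"dp": [103, 4, 130], "turn": [0, 0, -4.7], "grip": 1}, {"dp": [103, 4, 145], "turn": [0, 0, -4.7], "grip": 1}, {"dp": [103, 4, 160], "turn": [0, 0, -4.7], "grip": 1}, {"dp": [103, 4, 172], "turn": [0, 0, -4.7], "grip": 1}, {"dp": [103, 4, 178], "turn": [0, 0, -4.7], "grip": 1}]}}

```text
time_s: 1.95
position: [0.5189, -0.0669, 0.1347]
tcp_rot: [[-0.082, 0.997, -0.001], [0.997, 0.082, 0.0], [0.0, -0.001, -1.0]]
force: [-1.2, -0.1, -0.3]
opening: 0.998
```

Run:
```python
from h import *
cap('scene','scene2');cap('side','side2')
i=cv2.imread('pics/scene2.png')[140:280,220:400];j=cv2.imread('pics/side2.png')[140:280,260:440]
cv2.imwrite('pics/c2.png',cv2.resize(np.hstack([i,j]),None,fx=2.2,fy=2.2))
print(bot.read_state()['position'])
```

```text
[ 0.51873928 -0.06694763  0.13491325]
```

View pics/c2.png

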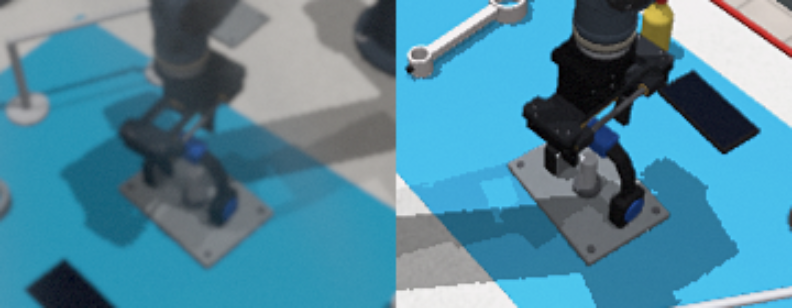

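The gripper is straddling the pad, so I'll close it.

Request:
{"api": "jog_arm", "payload": {"rows": [{"dp": [0, 0, 0], "turn": [0, 0, 0], "grip": 0}, {"dp": [0, 0, 0], "turn": [0, 0, 0], "grip": 0}, {"dp": [0, 0, 0], "turn": [0, 0, 0], "grip": 0}, {"dp": [0, 0, 0], "turn": [0, 0, 0], "grip": 0}, {"dp": [0, 0, 0], "turn": [0, 0, 0], "grip": 0}, {"dp": [0, 0, 0], "turn": [0, 0, 0], "grip": 0}, {"dp": [0, 0, 0], "turn": [0, 0, 0], "grip": 0}, {"dp": [0, 0, 0], "turn": [0, 0, 0], "grip": 0}]}}

```text
time_s: 2.85
position: [0.519, -0.067, 0.1355]
tcp_rot: [[-0.082, 0.997, -0.0], [0.997, 0.082, 0.0], [0.0, -0.0, -1.0]]
force: [0.0, -0.3, 0.0]
opening: 0.356
```

Run:
```python
from m import *
def rail(tag,box,ends=True):
    z=load(tag);W=world(z);h,s,v=hsvof(z);Z=W[...,2]
    r0,r1,c0,c1=box
    m=(Z>0.14)&(Z<0.185);b=np.zeros_like(m);b[r0:r1,c0:c1]=1;m&=b
    cols=range(c0,c1);pts=[]
    for c in cols:
        r=np.where(m[:,c])[0]
        if 2<=len(r)<=12: pts.append((c,r.mean(),len(r)))
    pts=np.array(pts)
    k=pts[:,2]<=np.median(pts[:,2])+1; pts=pts[k]
    P=ray(z,pts[:,:2],0.16)[:,:2]
    vx,vy,x0,y0=cv2.fitLine(P.astype(np.float32),cv2.DIST_HUBER,0,0.001,0.001).ravel()
    print(tag,len(pts),np.median(pts[:,2]),'ang',np.degrees(np.arctan2(vy,vx)),'ends',P[0],P[-1],'mid',(P[0]+P[-1])/2,'len',np.linalg.norm(P[0]-P[-1]))
    n=np.array([-vy,vx]);print('  n',n,'offset',n@[x0,y0])
rail('side0',(255,330,340,466))
rail('side2',(255,330,340,466))
rail('scene2',(130,180,215,300))
# feet: white discs at z~0
print([round(x,1) for x in bot.read_state()['joint_positions']])
for tag in ['side0']:
    z=load(tag);im=z['im'];print(im[315,352],im[300,440],im[318,400])
```

```text
side0 91 5.0 ang -29.13116 ends [ 0.3512 -0.284 ] [ 0.5571 -0.4017] mid [ 0.4542 -0.3428] len 0.23717429242268304
  n [0.4868 0.8735] offset -0.07705079
side2 91 5.0 ang -29.13116 ends [ 0.3512 -0.284 ] [ 0.5571 -0.4017] mid [ 0.4542 -0.3428] len 0.23717429242268304
  n [0.4868 0.8735] offset -0.07705079
scene2 61 4.0 ang -29.191359 ends [ 0.5548 -0.3977] [ 0.3561 -0.2908] mid [ 0.4554 -0.3442] len 0.22563469164695646
  n [0.4877 0.873 ] offset -0.08060296
[np.float64(-19.6), np.float64(30.8), np.float64(101.9), np.float64(0.0), np.float64(47.3), np.float64(-24.3)]
[110 111 116] [213 214 225] [ 72 188 231]
```

Request:
{"api": "jog_arm", "payload": {"rows": [{"dp": [0, 0, -5], "turn": [0, 0, 0], "grip": 0}, {"dp": [0, 0, -15], "turn": [0, 0, 0], "grip": 0}, {"dp": [0, 0, -30], "turn": [0, 0, 0], "grip": 0}, {"dp": [0, 0, -50], "turn": [0, 0, 0], "grip": 0}, {"dp": [0, 0, -75], "turn": [0, 0, 0], "grip": 0}, {"dp": [0, 0, -100], "turn": [0, 0, 0], "grip": 0}, {"dp": [0, 0, -125], "turn": [0, 0, 0], "grip": 0}, {"dp": [0, 0, -150], "turn": [0, 0, 0], "grip": 0}, {"dp": [0, 0, -175], "turn": [0, 0, 0], "grip": 0}, {"dp": [0, 0, -185], "turn": [0, 0, 0], "grip": 0}]}}

```text
time_s: 3.85
position: [0.5199, -0.0672, 0.3236]
tcp_rot: [[-0.082, 0.997, 0.005], [0.997, 0.082, -0.002], [-0.002, 0.005, -1.0]]
force: [0.1, 0.5, -2.9]
opening: 0.343
```

Request:
{"api": "jog_arm", "payload": {"rows": [{"dp": [-10, -4, 0], "turn": [0, 0, 1], "grip": 0}, {"dp": [-30, -10, 0], "turn": [0, 0, 4], "grip": 0}, {"dp": [-60, -20, 0], "turn": [0, 0, 8], "grip": 0}, {"dp": [-95, -32, 0], "turn": [0, 0, 12], "grip": 0}, {"dp": [-130, -44, 0], "turn": [0, 0, 17], "grip": 0}, {"dp": [-165, -56, 0], "turn": [0, 0, 22], "grip": 0}, {"dp": [-200, -68, 0], "turn": [0, 0, 26], "grip": 0}, {"dp": [-235, -79, 0], "turn": [0, 0, 30], "grip": 0}, {"dp": [-258, -87, 0], "turn": [0, 0, 33], "grip": 0}, {"dp": [-268, -90, 0], "turn": [0, 0, 33.9], "grip": 0}]}}

```text
time_s: 4.85
position: [0.4493, -0.3438, 0.3186]
tcp_rot: [[0.492, 0.871, -0.003], [0.871, -0.492, 0.002], [0.0, -0.003, -1.0]]
force: [-0.1, 0.6, -2.7]
opening: 0.345
```

Request:
{"api": "jog_arm", "payload": {"rows": [{"dp": [0, 0, 0], "turn": [0, 0, 0], "grip": 0}, {"dp": [0, 0, 10], "turn": [0, 0, 0], "grip": 0}, {"dp": [0, 0, 25], "turn": [0, 0, 0], "grip": 0}, {"dp": [0, 0, 40], "turn": [0, 0, 0], "grip": 0}, {"dp": [0, 0, 55], "turn": [0, 0, 0], "grip": 0}, {"dp": [0, 0, 60], "turn": [0, 0, 0], "grip": 0}, {"dp": [0, 0, 60], "turn": [0, 0, 0], "grip": 0}]}}

```text
time_s: 5.55
position: [0.451, -0.3396, 0.2593]
tcp_rot: [[0.486, 0.874, -0.002], [0.874, -0.486, 0.003], [0.001, -0.003, -1.0]]
force: [-0.6, 0.2, -2.7]
opening: 0.345
```

Run:
```python
from h import *
cap('scene','scene3');cap('side','side3')
i=cv2.imread('pics/scene3.png')[60:240,170:350];j=cv2.imread('pics/side3.png')[180:360,310:490]
cv2.imwrite('pics/c3.png',cv2.resize(np.hstack([i,j]),None,fx=2.2,fy=2.2))
print(bot.read_state()['position'])
```

```text
[ 0.45169565 -0.34093948  0.26090978]
```

View pics/c3.png

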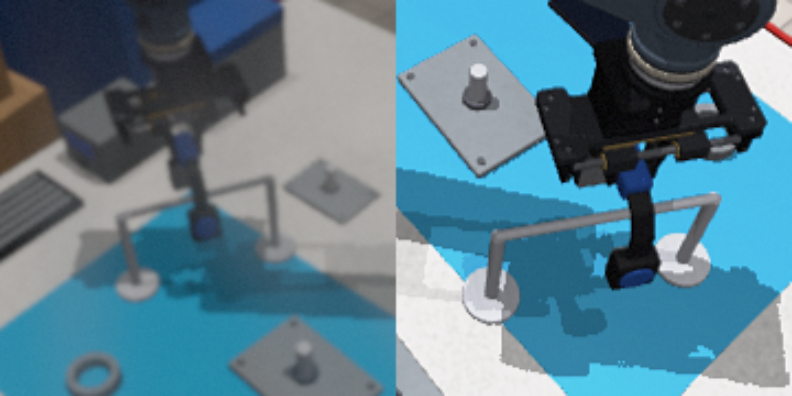

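The U is straddling the rail near its middle, so I'll lower it, taking the last few millimetres slowly.

Request:
{"api": "jog_arm", "payload": {"rows": [{"dp": [0, 0, 10], "turn": [0, 0, 0], "grip": 0}, {"dp": [0, 0, 25], "turn": [0, 0, 0], "grip": 0}, {"dp": [0, 0, 40], "turn": [0, 0, 0], "grip": 0}, {"dp": [0, 0, 55], "turn": [0, 0, 0], "grip": 0}, {"dp": [0, 0, 65], "turn": [0, 0, 0], "grip": 0}, {"dp": [0, 0, 70], "turn": [0, 0, 0], "grip": 0}, {"dp": [0, 0, 72], "turn": [0, 0, 0], "grip": 0}, {"dp": [0, 0, 74], "turn": [0, 0, 0], "grip": 0}, {"dp": [0, 0, 74], "turn": [0, 0, 0], "grip": 0}]}}

```text
time_s: 6.55
position: [0.4514, -0.3416, 0.1869]
tcp_rot: [[0.488, 0.873, 0.001], [0.873, -0.488, -0.001], [-0.0, 0.001, -1.0]]
force: [-0.2, 0.6, -2.1]
opening: 0.343
```

Request:
{"api": "jog_arm", "payload": {"rows": [{"dp": [0, 0, 1], "turn": [0, 0, 0], "grip": 0}, {"dp": [0, 0, 2], "turn": [0, 0, 0], "grip": 0}, {"dp": [0, 0, 2], "turn": [0, 0, 0], "grip": 0}]}}

```text
time_s: 6.85
position: [0.4512, -0.3414, 0.1847]
tcp_rot: [[0.488, 0.873, 0.0], [0.873, -0.488, -0.0], [-0.0, 0.0, -1.0]]
force: [-0.3, -0.3, -1.7]
opening: 0.344
```

Run:
```python
from h import *
cap('scene','scene4');cap('side','side4')
i=cv2.imread('pics/scene4.png')[60:240,170:350];j=cv2.imread('pics/side4.png')[180:360,310:490]
cv2.imwrite('pics/c4.png',cv2.resize(np.hstack([i,j]),None,fx=2.2,fy=2.2))
s=bot.read_state();print(s['position'],s['force'],s['moment'])
```

```text
[ 0.45127545 -0.34146818  0.18464456] [-0.59257089 -0.09507631 -2.77696181] [-0.03007877  0.04820673  0.00739981]
```

View pics/c4.png

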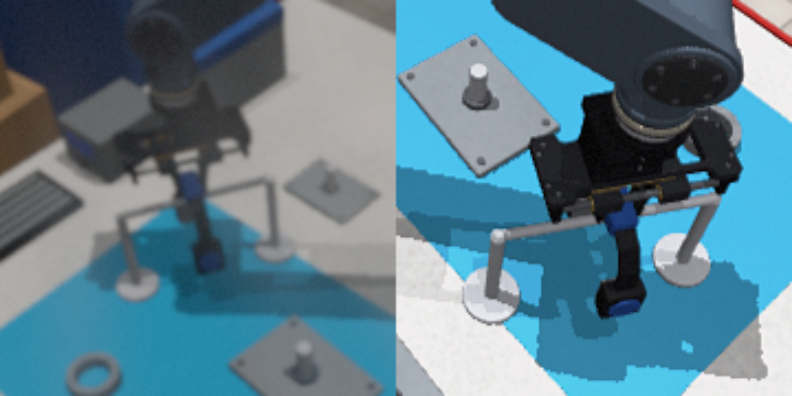

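Request:
{"api": "jog_arm", "payload": {"rows": [{"dp": [0, 0, 0.5], "turn": [0, 0, 0], "grip": 0}, {"dp": [0, 0, 1], "turn": [0, 0, 0], "grip": 0}, {"dp": [0, 0, 1.5], "turn": [0, 0, 0], "grip": 0}, {"dp": [0, 0, 1.5], "turn": [0, 0, 0], "grip": 0}]}}

```text
time_s: 7.35
position: [0.4512, -0.3414, 0.1829]
tcp_rot: [[0.488, 0.873, -0.0], [0.873, -0.488, 0.0], [0.0, -0.0, -1.0]]
force: [0.5, 0.8, -2.4]
opening: 0.34
```

Request:
{"api": "jog_arm", "payload": {"rows": [{"dp": [0, 0, 0.5], "turn": [0, 0, 0], "grip": 0}, {"dp": [0, 0, 1], "turn": [0, 0, 0], "grip": 0}, {"dp": [0, 0, 1], "turn": [0, 0, 0], "grip": 0}]}}

```text
time_s: 7.65
position: [0.4513, -0.3415, 0.1825]
tcp_rot: [[0.488, 0.873, 0.0], [0.873, -0.488, -0.0], [-0.0, 0.0, -1.0]]
force: [-0.9, 0.3, 2.0]
opening: 0.342
```

Contact: the force changed from -2.4 to +2.0 N at the expected height. I'll release and look before pulling away.

Request:
{"api": "jog_arm", "payload": {"rows": [{"dp": [0, 0, 0], "turn": [0, 0, 0], "grip": 0.42}, {"dp": [0, 0, 0], "turn": [0, 0, 0], "grip": 0.5}, {"dp": [0, 0, 0], "turn": [0, 0, 0], "grip": 0.7}, {"dp": [0, 0, 0], "turn": [0, 0, 0], "grip": 0.9}, {"dp": [0, 0, 0], "turn": [0, 0, 0], "grip": 1}, {"dp": [0, 0, 0], "turn": [0, 0, 0], "grip": 1}, {"dp": [0, 0, 0], "turn": [0, 0, 0], "grip": 1}, {"dp": [0, 0, 0], "turn": [0, 0, 0], "grip": 1}]}}

```text
time_s: 8.45
position: [0.4512, -0.3415, 0.182]
tcp_rot: [[0.488, 0.873, -0.0], [0.873, -0.488, 0.0], [0.0, -0.0, -1.0]]
force: [-1.1, -0.0, -0.1]
opening: 0.949
```

Run:
```python
from h import *
cap('scene','scene5');cap('side','side5')
i=cv2.imread('pics/scene5.png')[60:240,170:350];j=cv2.imread('pics/side5.png')[180:360,310:490]
cv2.imwrite('pics/c5.png',cv2.resize(np.hstack([i,j]),None,fx=2.2,fy=2.2))
s=bot.read_state();print(s['position'],s['force'],s['opening'])
```

```text
[ 0.45126225 -0.34145989  0.18206902] [ 0.2655199  -0.03085708  0.4529579 ] 0.9809527211885024
```

View pics/c5.png

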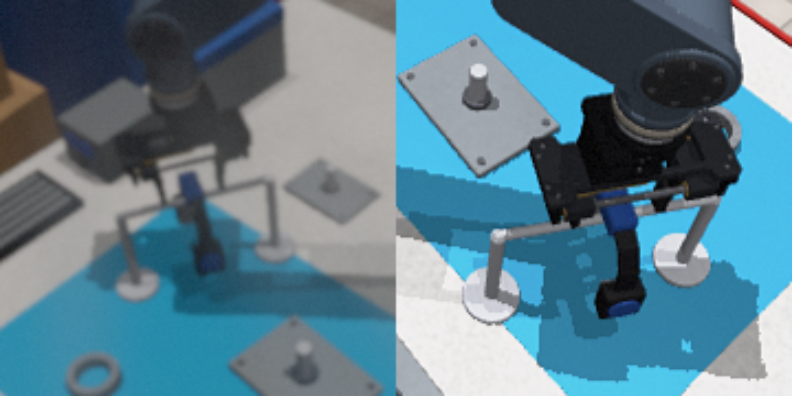

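The headphones are hanging freely and the force is about 0. I'll rise straight up, then swing over to the white arm.

Request:
{"api": "jog_arm", "payload": {"rows": [{"dp": [0, 0, -15], "turn": [0, 0, 0], "grip": 1}, {"dp": [0, 0, -40], "turn": [0, 0, 0], "grip": 1}, {"dp": [0, 0, -75], "turn": [0, 0, 0], "grip": 1}, {"dp": [0, 0, -105], "turn": [0, 0, 0], "grip": 1}, {"dp": [17, -10, -120], "turn": [0, 0, 2], "grip": 1}, {"dp": [52, -29, -120], "turn": [0, 0, 6], "grip": 1}, {"dp": [90, -50, -120], "turn": [0, 0, 10], "grip": 1}, {"dp": [130, -73, -120], "turn": [0, 0, 14], "grip": 1}, {"dp": [170, -95, -120], "turn": [0, 0, 18], "grip": 1}, {"dp": [210, -118, -120], "turn": [0, 0, 22], "grip": 1}]}}

```text
time_s: 9.55
position: [0.4504, -0.0989, 0.3022]
tcp_rot: [[0.782, 0.624, 0.001], [0.624, -0.782, -0.0], [0.0, 0.0, -1.0]]
force: [-0.1, 0.1, 0.2]
opening: 1.0
```

Run:
```python
from h import *
np.set_printoptions(precision=4,suppress=True)
s=bot.read_state();print(s['position'],s['tcp_rot'],s['joint_positions'])
cap('side','side6')
i=cv2.imread('pics/side6.png')[160:360,290:490]
cv2.imwrite('pics/c6.png',cv2.resize(i,None,fx=3,fy=3))
```

```text
[ 0.4504 -0.0989  0.3022] [[ 0.7816  0.6238  0.0006]
 [ 0.6238 -0.7816 -0.0001]
 [ 0.0004  0.0004 -1.    ]] [-26.3229  12.4134  99.4556   0.0125  68.0994  25.08  ]
```

View pics/c6.png

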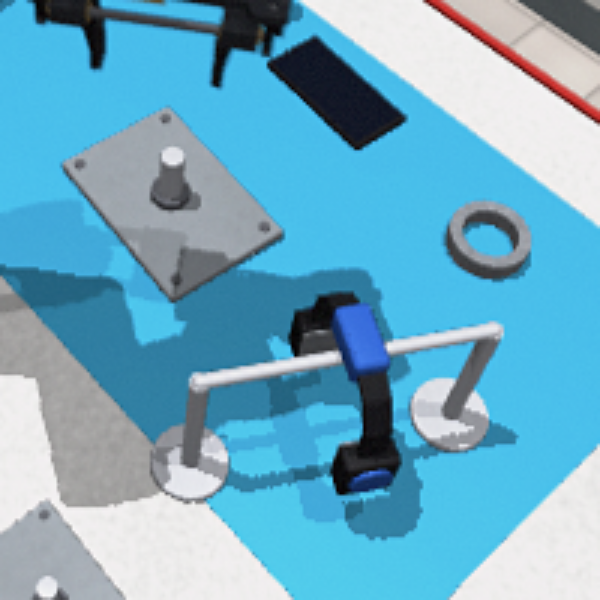

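The side view shows the headphones hanging on the rail with the pad resting on the bar near (360,345) in the crop. The post is clear, with its top at (172,158). On to the swing arm.

Request:
{"api": "jog_arm", "payload": {"rows": [{"dp": [24, -31, 0], "turn": [0, 0, 3], "grip": 1}, {"dp": [48, -63, 0], "turn": [0, 0, 6], "grip": 1}, {"dp": [74, -97, 0], "turn": [0, 0, 10], "grip": 1}, {"dp": [100, -131, 0], "turn": [0, 0, 14], "grip": 1}, {"dp": [126, -165, 0], "turn": [0, 0, 18], "grip": 1}, {"dp": [152, -199, 0], "turn": [0, 0, 22], "grip": 1}, {"dp": [178, -233, 0], "turn": [0, 0, 26], "grip": 1}, {"dp": [204, -267, 0], "turn": [0, 0, 29], "grip": 1}, {"dp": [222, -292, 0], "turn": [0, 0, 31], "grip": 1}, {"dp": [230, -302, 0], "turn": [0, 0, 32.2], "grip": 1}]}}

```text
time_s: 10.6
position: [0.4403, 0.2816, 0.302]
tcp_rot: [[0.993, 0.117, 0.0], [0.117, -0.993, 0.001], [0.0, -0.001, -1.0]]
force: [0.4, -0.7, 0.1]
opening: 1.002
```

Request:
{"api": "jog_arm", "payload": {"rows": [{"dp": [0, 0, 0], "turn": [0, 0, 0], "grip": 1}, {"dp": [0, 0, 0], "turn": [0, 0, 0], "grip": 1}, {"dp": [0, 0, 0], "turn": [0, 0, 0], "grip": 1}]}}

```text
time_s: 10.9
position: [0.4407, 0.2779, 0.302]
tcp_rot: [[0.993, 0.114, -0.0], [0.114, -0.993, -0.001], [-0.0, 0.001, -1.0]]
force: [-0.2, -0.8, 0.1]
opening: 1.0
```

Run:
```python
from h import *
s=bot.read_state();print(s['position'],s['tcp_rot'])
cap('wrist','wrist7');cap('scene','scene7');cap('side','side7')
```

```text
[0.44071913 0.2778922  0.30196991] [[ 9.93450352e-01  1.14263837e-01 -4.17211661e-04]
 [ 1.14263591e-01 -9.93450303e-01 -5.72167243e-04]
 [-4.79857075e-04  5.20747647e-04 -9.99999749e-01]]
```

View pics/wrist7.png

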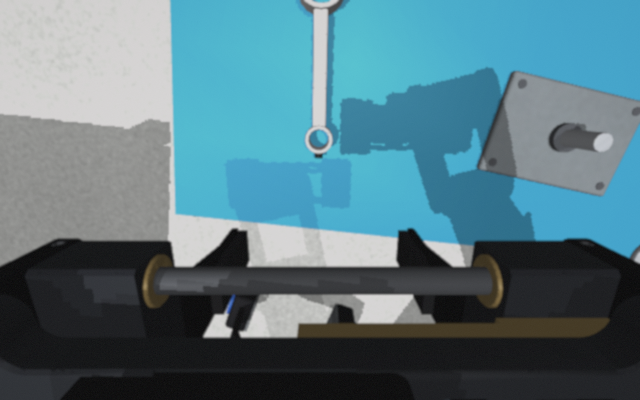

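View pics/scene7.png

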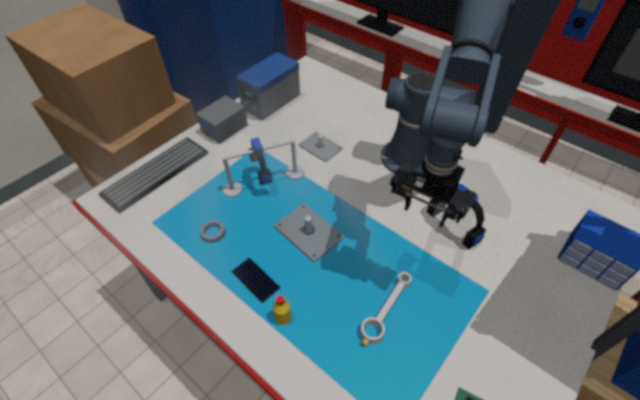

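The wrist view shows the sleeve at (318,139), the bar running up to (322,5), and the post top at (602,142).

Run:
```python
from m import *
z=load('wrist7');W=world(z);h,s,v=hsvof(z);Z=W[...,2]
m=((s<70)&(Z>0.02)&(Z<0.05));m[160:]=0;m[:,:290]=0;m[:,:]&=True;m[:,345:]=0
print('z bar',np.median(Z[20:110,318:324]))
# bar centreline
pts=[]
for r in range(20,112):
    c=np.where(m[r])[0]
    pts.append((c.mean(),r,len(c)))
pts=np.array(pts);
P=ray(z,pts[:,:2],0.032)[:,:2]
vx,vy,x0,y0=cv2.fitLine(P.astype(np.float32),cv2.DIST_HUBER,0,.001,.001).ravel()
if vx<0: vx,vy=-vx,-vy
w=[np.linalg.norm(np.diff(ray(z,[[c-l/2,r],[c+l/2,r]],.032),axis=0)) for c,r,l in pts]
print('bar ang',np.degrees(np.arctan2(vy,vx)),'pt',x0,y0,'width',np.median(w))
# sleeve: contour of mask near and hole
sm=m.copy();sm[:115]=0
uv=np.argwhere(sm)[:,::-1];p=ray(z,uv,.036);print('sleeve',sm.sum(),p.min(0),p.max(0))
hole=(s>110);b=np.zeros_like(hole);b[126:152,305:332]=1
n,l,st,c=cv2.connectedComponentsWithStats((~((s<75)&(v>150))&b).astype(np.uint8));print(st,c)
i=cv2.imread('pics/wrist7.png')[100:170,280:360];a=cv2.resize(i,None,fx=7,fy=7)
i=cv2.imread('pics/wrist7.png')[100:170,555:640];b=cv2.resize(i,(560,490))
cv2.imwrite('pics/c7.png',cv2.resize(np.hstack([a,b]),None,fx=.7,fy=.7))
# post top
pm=(abs(Z-0.08)<0.006);pm[:,:560]=0;pm[:120]=0;pm[165:]=0
uv=np.argwhere(pm)[:,::-1];p=ray(z,uv,.08);print('post',pm.sum(),np.median(p,0),cv2.minEnclosingCircle((p[:,:2]*1000).astype(np.float32)),uv.min(0),uv.max(0))
for tag,bx in [('side7',(195,250,320,380)),('scene7',(200,250,290,330)),('side6',(195,250,320,380))]:
    z=load(tag);W=world(z);Z=W[...,2]
    pm=(abs(Z-0.08)<0.006);b=np.zeros_like(pm);b[bx[0]:bx[1],bx[2]:bx[3]]=1;pm&=b
    p=W[pm];print(tag,pm.sum(),np.median(p,0),cv2.minEnclosingCircle((p[:,:2]*1000).astype(np.float32)))
    k=(Z>0.03)&(Z<0.075)&b; p=W[k];print('  shaft',k.sum(),np.median(p,0))
```

```text
z bar nan
bar ang 5.325414 pt 0.5675198 0.29475743 width 0.017892849921004157
sleeve 482 [0.4522 0.2673 0.036 ] [0.5079 0.3044 0.036 ]
[[     0      0    640    400 255591]
 [   305    126      7      9     31]
 [   325    126      7      7     28]
 [   309    130     19     20    308]
 [   305    143      6      9     25]
 [   327    146      5      6     17]] [[319.5025 199.5971]
 [306.8387 128.4839]
 [329.     128.    ]
 [318.2955 139.4578]
 [306.44   148.56  ]
 [329.7647 149.2941]]
post 368 [ 0.516  -0.0573  0.08  ] ((515.9095458984375, -57.20682144165039), 14.458518028259277) [589 133] [612 151]
side7 47 [ 0.5153 -0.0602  0.08  ] ((516.2461547851562, -59.186668395996094), 12.388777732849121)
  shaft 73 [ 0.5089 -0.0671  0.0531]
scene7 40 [ 0.516  -0.0559  0.081 ] ((513.8262939453125, -55.66322326660156), 12.420341491699219)
  shaft 62 [ 0.5222 -0.0512  0.0525]
side6 48 [ 0.5153 -0.0609  0.08  ] ((516.8539428710938, -60.392452239990234), 12.324175834655762)
  shaft 73 [ 0.5088 -0.0668  0.0514]
```

View pics/c7.png

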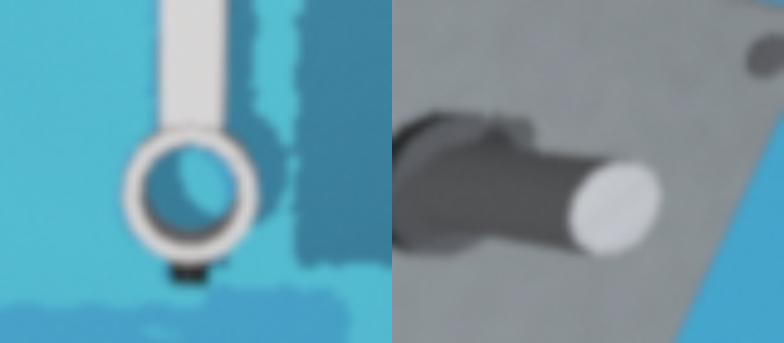

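Run:
```python
from m import *
z=load('wrist7')
c=ray(z,[[318.9,139.8]],.036)[0];e=ray(z,[[318.9-13.9,139.8],[318.9+13.9,139.8],[318.9,139.8-13.9],[318.9,139.8+13.9]],.036);print('sleeve c',c,np.linalg.norm(e[0]-e[1]),np.linalg.norm(e[2]-e[3]))
a=np.radians(5.33);u=np.array([np.cos(a),np.sin(a)]);n=np.array([-u[1],u[0]])
b0=np.array([.56752,.29476]);print('sleeve off line',(c[:2]-b0)@n)
h=b0+u*((c[:2]-b0)@u);print('hole',h,'balance',h+.125*u,'ring',h+.19*u)
# scene & side: ring and sleeve contours (all arm mask), along-axis extents
for tag,bx in [('side7',(115,190,250,335)),('scene7',(262,355,345,425))]:
    z=load(tag);W=world(z);H,s,v=hsvof(z);Z=W[...,2]
    m=(Z>0.0325)&(Z<0.042);b=np.zeros_like(m);b[bx[0]:bx[1],bx[2]:bx[3]]=1;m&=b
    p=W[m][:,:2];t=(p-h)@u;o=(p-h)@n;print(tag,m.sum(),'t',t.min(),t.max(),'o sleeve',o[t<.03].min(),o[t<.03].max(),'ring',o[t>.14].min(),o[t>.14].max())
    m=(Z>0.025)&(Z<0.0345)&b;p=W[m][:,:2];t=(p-h)@u;o=(p-h)@n;k=(t>.03)&(t<.145)
    print('  bar fit off',np.polyfit(t[k],o[k],1),o[k].mean())
```

```text
sleeve c [0.4745 0.2854 0.036 ] 0.03789888599883164 0.03745998176810678
sleeve off line -0.0007083869250313247
hole [0.4745 0.2861] balance [0.5989 0.2977] ring [0.6637 0.3037]
side7 162 t -0.017348292175638186 0.22301283173149575 o sleeve -0.019427781366130933 0.01860043419695343 ring -0.03177086258747274 0.030823818369443683
  bar fit off [-0.0052 -0.0015] -0.001944968672424853
scene7 394 t -0.01976092748037665 0.22116350573701407 o sleeve -0.016873627101510563 0.02040974397859257 ring -0.028956221448495703 0.03310277567851846
  bar fit off [0.0049 0.0017] 0.0021604543396632923
```

All three cameras agree within 2 mm. I'll approach above the balance point.

Request:
{"api": "jog_arm", "payload": {"rows": [{"dp": [30, 0, 20], "turn": [0, 0, 0.5], "grip": 1}, {"dp": [65, 0, 50], "turn": [0, 0, 1.2], "grip": 1}, {"dp": [100, -1, 80], "turn": [0, 0, 1.2], "grip": 1}, {"dp": [130, -1.4, 115], "turn": [0, 0, 1.2], "grip": 1}, {"dp": [150, -1.4, 150], "turn": [0, 0, 1.2], "grip": 1}, {"dp": [159.5, -1.4, 180], "turn": [0, 0, 1.2], "grip": 1}, {"dp": [159.5, -1.4, 210], "turn": [0, 0, 1.2], "grip": 1}, {"dp": [159.5, -1.4, 230], "turn": [0, 0, 1.2], "grip": 1}, {"dp": [159.5, -1.4, 235], "turn": [0, 0, 1.2], "grip": 1}, {"dp": [159.5, -1.4, 235], "turn": [0, 0, 1.2], "grip": 1}]}}

```text
time_s: 12.05
position: [0.5987, 0.2979, 0.0663]
tcp_rot: [[0.996, 0.093, -0.002], [0.093, -0.996, -0.0], [-0.002, 0.0, -1.0]]
force: [0.2, -0.1, 0.6]
opening: 1.0
```

Request:
{"api": "jog_arm", "payload": {"rows": [{"dp": [0, 0, 0], "turn": [0, 0, 0], "grip": 1}, {"dp": [0, 0, 0], "turn": [0, 0, 0], "grip": 1}, {"dp": [0, 0, 0], "turn": [0, 0, 0], "grip": 1}]}}

```text
time_s: 12.35
position: [0.5998, 0.2989, 0.0686]
tcp_rot: [[0.996, 0.094, 0.003], [0.094, -0.996, 0.001], [0.003, -0.001, -1.0]]
force: [-0.5, -0.9, -1.1]
opening: 0.998
```

Run:
```python
from h import *
cap('side','side8')
i=cv2.imread('pics/side8.png')[90:210,230:390]
cv2.imwrite('pics/c8.png',cv2.resize(i,None,fx=5,fy=5))
s=bot.read_state();print(s['position'],s['tcp_rot'])
```

```text
[0.59960598 0.29889772 0.06838365] [[ 9.95548087e-01  9.42310113e-02  2.12662164e-03]
 [ 9.42298535e-02 -9.95550263e-01  6.38417697e-04]
 [ 2.17731748e-03 -4.35184271e-04 -9.99997535e-01]]
```

View pics/c8.png

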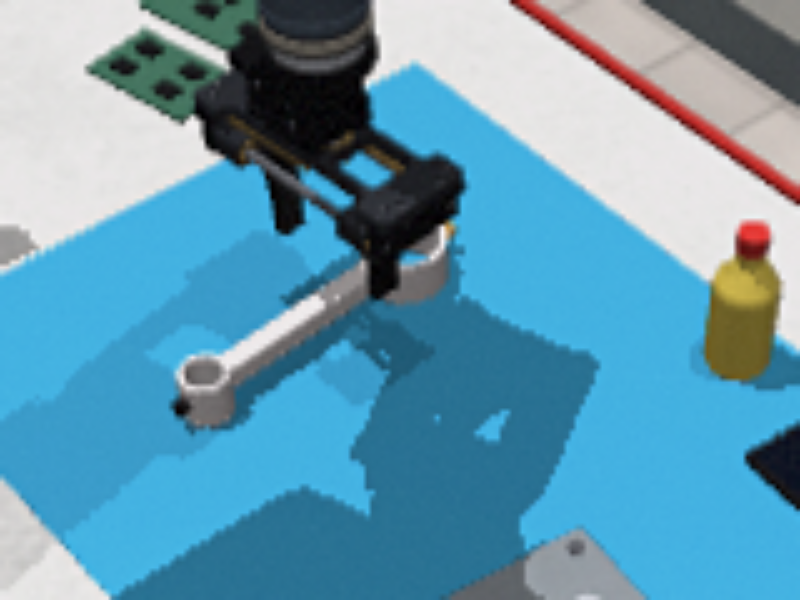

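Request:
{"api": "jog_arm", "payload": {"rows": [{"dp": [-0.5, 1, 8], "turn": [0, 0, 0], "grip": 1}, {"dp": [-0.5, 1, 18], "turn": [0, 0, 0], "grip": 1}, {"dp": [-0.5, 1, 30], "turn": [0, 0, 0], "grip": 1}, {"dp": [-0.5, 1, 40], "turn": [0, 0, 0], "grip": 1}, {"dp": [-0.5, 1, 46], "turn": [0, 0, 0], "grip": 1}, {"dp": [-0.5, 1, 49], "turn": [0, 0, 0], "grip": 1}, {"dp": [-0.5, 1, 49], "turn": [0, 0, 0], "grip": 1}, {"dp": [-0.5, 1, 49], "turn": [0, 0, 0], "grip": 1}]}}

```text
time_s: 13.2
position: [0.5989, 0.2977, 0.0182]
tcp_rot: [[0.996, 0.094, 0.001], [0.094, -0.996, 0.0], [0.001, -0.0, -1.0]]
force: [0.4, -0.0, -0.3]
opening: 0.997
```

Request:
{"api": "jog_arm", "payload": {"rows": [{"dp": [0, 0, 0], "turn": [0, 0, 0], "grip": 0}, {"dp": [0, 0, 0], "turn": [0, 0, 0], "grip": 0}, {"dp": [0, 0, 0], "turn": [0, 0, 0], "grip": 0}, {"dp": [0, 0, 0], "turn": [0, 0, 0], "grip": 0}, {"dp": [0, 0, 0], "turn": [0, 0, 0], "grip": 0}, {"dp": [0, 0, 0], "turn": [0, 0, 0], "grip": 0}, {"dp": [0, 0, 0], "turn": [0, 0, 0], "grip": 0}, {"dp": [0, 0, 0], "turn": [0, 0, 0], "grip": 0}, {"dp": [0, 0, 0], "turn": [0, 0, 0], "grip": 0}, {"dp": [0, 0, 0], "turn": [0, 0, 0], "grip": 0}]}}

```text
time_s: 14.2
position: [0.5986, 0.2978, 0.018]
tcp_rot: [[0.996, 0.094, 0.0], [0.094, -0.996, 0.0], [0.0, -0.0, -1.0]]
force: [0.1, 0.9, -0.1]
opening: 0.206
```

Request:
{"api": "jog_arm", "payload": {"rows": [{"dp": [0, 0, -4], "turn": [0, 0, 0], "grip": 0}, {"dp": [0, 0, -10], "turn": [0, 0, 0], "grip": 0}, {"dp": [0, 0, -20], "turn": [0, 0, 0], "grip": 0}, {"dp": [0, 0, -35], "turn": [0, 0, 0], "grip": 0}, {"dp": [0, 0, -55], "turn": [0, 0, 0], "grip": 0}, {"dp": [0, 0, -80], "turn": [0, 0, 0], "grip": 0}, {"dp": [0, 0, -105], "turn": [0, 0, 0], "grip": 0}, {"dp": [0, 0, -130], "turn": [0, 0, 0], "grip": 0}, {"dp": [0, 0, -145], "turn": [0, 0, 0], "grip": 0}, {"dp": [0, 0, -150], "turn": [0, 0, 0], "grip": 0}]}}

```text
time_s: 15.2
position: [0.5998, 0.298, 0.1711]
tcp_rot: [[0.996, 0.094, 0.005], [0.094, -0.996, 0.001], [0.005, -0.001, -1.0]]
force: [0.3, 0.1, -5.0]
opening: 0.205
```

Request:
{"api": "jog_arm", "payload": {"rows": [{"dp": [0, 0, 0], "turn": [0, 0, 0], "grip": 0}, {"dp": [0, 0, 0], "turn": [0, 0, 0], "grip": 0}, {"dp": [0, 0, 0], "turn": [0, 0, 0], "grip": 0}]}}

```text
time_s: 15.5
position: [0.5975, 0.2972, 0.1663]
tcp_rot: [[0.996, 0.094, -0.003], [0.094, -0.996, -0.001], [-0.003, 0.001, -1.0]]
force: [-1.4, 0.3, -4.9]
opening: 0.202
```

Run:
```python
from h import *
cap('side','side9')
i=cv2.imread('pics/side9.png')[60:210,230:430]
cv2.imwrite('pics/c9.png',cv2.resize(i,None,fx=4,fy=4))
s=bot.read_state();print(s['position'],s['force'],s['moment'],s['joint_positions'])
```

```text
[0.59767808 0.29728827 0.16639158] [-0.54425548 -0.3748541  -4.31881562] [0.03601841 0.11729374 0.01331542] [1.68736475e+01 3.78099841e+01 7.88831682e+01 1.28019567e-03
 6.34881789e+01 1.01478380e+02]
```

View pics/c9.png

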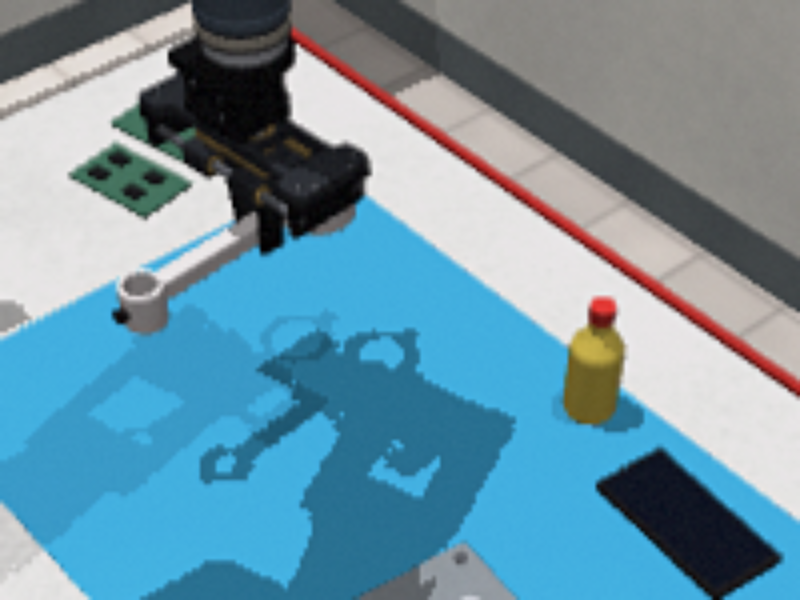

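It lifted with no visible droop. I'll carry it over to the post at 0.15 m underside height, which clears both the bottle and the post.

Request:
{"api": "jog_arm", "payload": {"rows": [{"dp": [0, 6, 0], "turn": [0, 0, 0], "grip": 0}, {"dp": [0.5, 20, 0], "turn": [0, 0, 0], "grip": 0}, {"dp": [1, 42, 0], "turn": [0, 0, 0], "grip": 0}, {"dp": [2, 70, 0], "turn": [0, 0, 0], "grip": 0}, {"dp": [3, 103, 0], "turn": [0, 0, 0], "grip": 0}, {"dp": [4, 138, 0], "turn": [0, 0, 0], "grip": 0}, {"dp": [5, 173, 0], "turn": [0, 0, 0], "grip": 0}, {"dp": [6, 208, 0], "turn": [0, 0, 0], "grip": 0}, {"dp": [6.5, 240, 0], "turn": [0, 0, 0], "grip": 0}, {"dp": [7, 268, 0], "turn": [0, 0, 0], "grip": 0}]}}

```text
time_s: 16.55
position: [0.6307, 0.0282, 0.168]
tcp_rot: [[0.996, 0.093, -0.0], [0.093, -0.996, -0.001], [-0.0, 0.001, -1.0]]
force: [1.0, -0.4, -5.3]
opening: 0.204
```

Request:
{"api": "jog_arm", "payload": {"rows": [{"dp": [0.5, 25, 0], "turn": [0, 0, 0], "grip": 0}, {"dp": [1, 47, 0], "turn": [0, 0, 0], "grip": 0}, {"dp": [1.5, 64, 0], "turn": [0, 0, 0], "grip": 0}, {"dp": [2, 74, 0], "turn": [0, 0, 0], "grip": 0}, {"dp": [2, 78.4, 0], "turn": [0, 0, 0], "grip": 0}, {"dp": [2, 78.4, 0], "turn": [0, 0, 0], "grip": 0}, {"dp": [2, 78.4, 0], "turn": [0, 0, 0], "grip": 0}, {"dp": [2, 78.4, 0], "turn": [0, 0, 0], "grip": 0}, {"dp": [2, 78.4, 0], "turn": [0, 0, 0], "grip": 0}]}}

```text
time_s: 17.45
position: [0.64, -0.0454, 0.168]
tcp_rot: [[0.995, 0.095, -0.0], [0.095, -0.995, 0.0], [-0.0, -0.0, -1.0]]
force: [0.8, 0.4, -5.0]
opening: 0.205
```

Run:
```python
from h import *
s=bot.read_state();print(s['position'],s['tcp_rot'],s['force'],s['moment'])
cap('side','side10');cap('scene','scene10')
i=cv2.imread('pics/side10.png')[120:270,280:480];j=cv2.imread('pics/scene10.png')[140:290,220:420]
cv2.imwrite('pics/c10.png',cv2.resize(np.hstack([i,j]),None,fx=2,fy=2))
```

```text
[ 0.64004111 -0.04542641  0.16804164] [[ 9.95434288e-01  9.54491783e-02 -1.80881797e-04]
 [ 9.54492077e-02 -9.95434288e-01  1.61707454e-04]
 [-1.64621099e-04 -1.78234168e-04 -9.99999971e-01]] [ 0.7603211   0.39055187 -5.03854624] [ 0.00844387  0.10846256 -0.03100461]
```

View pics/c10.png

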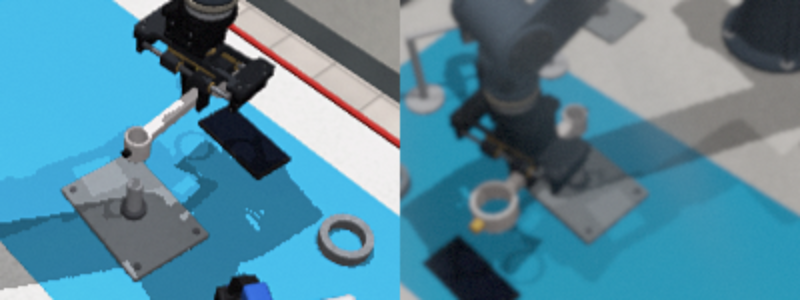

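```bash
cat > chk.py <<'E'
from m import *
import sys
def chk(tag,zu,hx,hy,boxes):
    z=load(tag);W=world(z);Z=W[...,2];H,s,v=hsvof(z)
    u=np.array([np.cos(.094),np.sin(.094)]);n=np.array([-u[1],u[0]]);h=np.array([hx,hy])
    t=(W[...,:2]-h)@u;o=(W[...,:2]-h)@n
    w=(s<70)&(v>90)
    top=w&(abs(o)<.012)&(t>.03)&(t<.10)&(abs(Z-zu-.032)<.012)
    if top.sum()>10:
        A=np.c_[t[top],np.ones(top.sum())];print(tag,'bar top n',top.sum(),'fit slope,z0',np.polyfit(t[top],Z[top],1),'med',np.median(Z[top]))
    for nm,c,r in (('sleeve',0,.025),('ring',.19,.04)):
        m=w&(np.hypot(t-c,o)<r)&(Z>zu+.031)&(Z<zu+.046)
        if m.sum()>8:
            p=W[m];uv=np.argwhere(m)[:,::-1];print(tag,nm,m.sum(),'z',np.median(p[:,2]),'circ',cv2.minEnclosingCircle((p[:,:2]*1000).astype(np.float32)),'t',t[m].min(),t[m].max(),'o',o[m].min(),o[m].max())
E
python3 - <<'E'
from chk import *
chk('side10',.150,.516,-.058,0)
chk('scene10',.150,.516,-.058,0)
E
```

```text
side10 bar top n 147 fit slope,z0 [0.0026 0.1803] med 0.1815131963820834
side10 sleeve 74 z 0.18512809306989209 circ ((519.615478515625, -58.08696746826172), 21.368040084838867) t -0.016407488541078118 0.024347514371362927 o -0.017935035282607942 0.01707218386345582
scene10 bar top n 18 fit slope,z0 [0.0653 0.1793] med 0.1827240938768514
scene10 sleeve 65 z 0.18549350172398726 circ ((519.3060302734375, -56.45069885253906), 21.61929702758789) t -0.01725176505990463 0.02465815926173085 o -0.01707950286657366 0.02062531257127658
scene10 ring 174 z 0.18655155270585516 circ ((700.3517456054688, -37.561283111572266), 35.71931076049805) t 0.15050442343014722 0.22107862050045915 o -0.029817321934891037 0.03386955837627408
```

It is level: the bar slopes 0.0026 rad, and the sleeve and ring tops are at 0.185 and 0.186. The hole is about 1.5 mm too far along the arm, so I'll correct that while lowering.

Request:
{"api": "jog_arm", "payload": {"rows": [{"dp": [-0.5, 0, 3], "turn": [0, 0, 0], "grip": 0}, {"dp": [-1, 0, 9], "turn": [0, 0, 0], "grip": 0}, {"dp": [-1.5, 0, 17], "turn": [0, 0, 0], "grip": 0}, {"dp": [-1.5, 0, 25], "turn": [0, 0, 0], "grip": 0}, {"dp": [-1.5, 0, 32], "turn": [0, 0, 0], "grip": 0}, {"dp": [-1.5, 0, 37], "turn": [0, 0, 0], "grip": 0}, {"dp": [-1.5, 0, 40], "turn": [0, 0, 0], "grip": 0}, {"dp": [-1.5, 0, 40], "turn": [0, 0, 0], "grip": 0}, {"dp": [-1.5, 0, 40], "turn": [0, 0, 0], "grip": 0}, {"dp": [-1.5, 0, 40], "turn": [0, 0, 0], "grip": 0}]}}

```text
time_s: 18.55
position: [0.639, -0.0466, 0.1285]
tcp_rot: [[0.996, 0.094, 0.001], [0.094, -0.996, -0.0], [0.001, 0.0, -1.0]]
force: [-0.2, 0.8, -4.1]
opening: 0.203
```

Request:
{"api": "jog_arm", "payload": {"rows": [{"dp": [0, 0, 0], "turn": [0, 0, 0], "grip": 0}, {"dp": [0, 0, 0], "turn": [0, 0, 0], "grip": 0}, {"dp": [0, 0, 0], "turn": [0, 0, 0], "grip": 0}, {"dp": [0, 0, 0], "turn": [0, 0, 0], "grip": 0}, {"dp": [0, 0, 0], "turn": [0, 0, 0], "grip": 0}, {"dp": [0, 0, 0], "turn": [0, 0, 0], "grip": 0}]}}

```text
time_s: 19.15
position: [0.6386, -0.0465, 0.128]
tcp_rot: [[0.996, 0.094, -0.0], [0.094, -0.996, 0.0], [-0.0, -0.0, -1.0]]
force: [-0.4, 0.0, -5.2]
opening: 0.203
```

Run:
```python
from chk import *
s=bot.read_state();print(s['position'],s['force'],s['moment'],s['qvel'],s['time_s'])
cap('side','side11');cap('scene','scene11');cap('wrist','wrist11')
chk('side11',.110,.516,-.058,0)
chk('scene11',.110,.516,-.058,0)
i=cv2.imread('pics/side11.png')[150:350,300:500];j=cv2.imread('pics/scene11.png')[120:320,200:400]
cv2.imwrite('pics/c11.png',cv2.resize(np.hstack([i,j]),None,fx=2,fy=2))
i=cv2.imread('pics/side11.png')[180:250,320:390];j=cv2.imread('pics/scene11.png')[180:250,280:350]
cv2.imwrite('pics/c11b.png',cv2.resize(np.hstack([i,j]),None,fx=5.5,fy=5.5))
```

```text
[ 0.6386 -0.0465  0.128 ] [-0.4073  0.0277 -5.197 ] [ 0.0263  0.0994 -0.0287] [-0.0942  0.0518  0.0666 -0.0468  0.0017 -0.0016] 19.15
side11 bar top n 138 fit slope,z0 [-0.0028  0.1406] med 0.14127753989397301
side11 sleeve 78 z 0.144935438642938 circ ((518.0518798828125, -62.29905319213867), 21.91354751586914) t -0.01992841195334727 0.02346639110427447 o -0.019753224933946 0.01722784801185723
scene11 bar top n 17 fit slope,z0 [0.481  0.1248] med 0.1425077326696187
scene11 sleeve 68 z 0.14578416842776476 circ ((517.693359375, -59.00221252441406), 21.750621795654297) t -0.02009298206907337 0.02270757561764061 o -0.018005972686963054 0.01986944040896735
scene11 ring 155 z 0.14636051969205865 circ ((699.723876953125, -37.48030090332031), 34.7777099609375) t 0.15009504533067955 0.21958071209429098 o -0.030939493548882757 0.03286392644959133
```

View pics/c11.png

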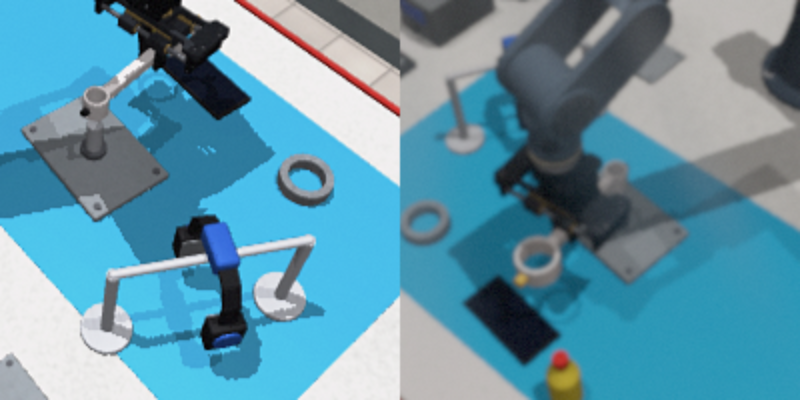

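View pics/c11b.png

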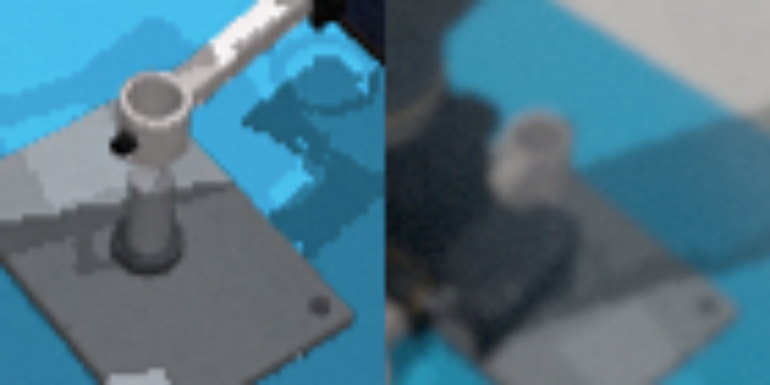

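The cameras and kinematics agree within 2 mm. I'll make one last small correction and let it settle.

Request:
{"api": "jog_arm", "payload": {"rows": [{"dp": [0.4, -0.2, 0], "turn": [0, 0, 0], "grip": 0}, {"dp": [0.8, -0.4, 0], "turn": [0, 0, 0], "grip": 0}, {"dp": [0.8, -0.4, 0], "turn": [0, 0, 0], "grip": 0}, {"dp": [0.8, -0.4, 0], "turn": [0, 0, 0], "grip": 0}, {"dp": [0.8, -0.4, 0], "turn": [0, 0, 0], "grip": 0}, {"dp": [0.8, -0.4, 0], "turn": [0, 0, 0], "grip": 0}, {"dp": [0.8, -0.4, 0], "turn": [0, 0, 0], "grip": 0}, {"dp": [0.8, -0.4, 0], "turn": [0, 0, 0], "grip": 0}, {"dp": [0.8, -0.4, 0], "turn": [0, 0, 0], "grip": 0}, {"dp": [0.8, -0.4, 0], "turn": [0, 0, 0], "grip": 0}]}}

```text
time_s: 20.3
position: [0.6394, -0.0461, 0.1281]
tcp_rot: [[0.996, 0.094, 0.0], [0.094, -0.996, -0.0], [0.0, 0.0, -1.0]]
force: [-0.3, -0.2, -4.8]
opening: 0.204
```

Run:
```python
from chk import *
s=bot.read_state();print(s['position'],s['force'],s['qvel'],s['opening'])
cap('side','side12');chk('side12',.110,.516,-.058,0)
print(bot.hand_in())
```

```text
[ 0.6394 -0.0461  0.1281] [-0.3319 -0.1549 -4.8422] [ 0.0195 -0.1009 -0.0083  0.0617  0.0103  0.0236] 0.20353928606256522
side12 bar top n 139 fit slope,z0 [-0.0049  0.1411] med 0.14159036545959414
side12 sleeve 78 z 0.14524159096798023 circ ((518.5938720703125, -56.72332000732422), 21.886003494262695) t -0.018718045482728533 0.024122520709484688 o -0.019641147026175396 0.01633745152115133
the job is handed in; nothing more can be done
None
```

The job is handed in at about 20 s of the 67 s allowed. The headphones were hung by their blue pad near the middle of the rail and released. The swing arm was then gripped at its balance point and is being held over the post.

**Last checks:**
- **Headphones:** camera views after release, and again at the end, showed them hanging freely on the bar.
- **Arm position:** the underside is about 11 cm above the table, which is 3 cm above the post top. I read the "3 cm" as measured to the underside of the clamp sleeve, where the arm's origin lies.
- **Level and still:** the bar slope measured −0.005 rad, within 0.3° of level, and joint speeds were about 0.1 deg/s or less. The steady force was about 4.8 N, consistent with the arm's weight alone.
- **Bystanders:** the moves kept clear of the phone, tape and bottle. They look in place in the last pictures, though I did not measure them again.

**Where the checks disagreed:** the cameras and the arm's own position readings differ by 1 to 3 mm on the post and clamp hole. I aimed between them, so I expect the hole to be within about 2 mm of the post axis.

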